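# Pin a clamshell sample press and hold it shut

### The arm

A 6-joint arm with a two-finger parallel gripper is mounted at the origin on a cart in front of the work surface, level with it; the furniture and walls round the work are solid. World frame = base frame: x ahead of the robot, y to its left, z up, the work surface at z = 0. Lengths are in m, angles in degrees, forces in N, time in s.
With the tool pointing down it reaches from about 0.4 to 0.825 m from the base axis. Payload 7 kg.
Tool frame: the origin (TCP) lies midway between the tips of the shut fingers; the grasp point (between the pads) lies 19 mm behind it; z points along the fingers, y is the line along which they close (so a half turn about z gives the same grasp; the last joint's range is limited). The gripper opens to 88 mm and grips with 3 to 60 N. Pads are 19 mm wide; open, the fingers measure 130 mm over their backs; the gripper's body (78 mm by 193 mm) begins 47 mm behind the grasp point.
Start: joints at [90.476, 20.546, 0.682, 0, -70.136, -16.507], TCP at [0.186, 0.649, 0.227] pointing down, gripper open.
Joint ranges: [-176.03, 176.03], [-82.01, 121.73], [-58.28, 71.71], [-173.87, 95.51], [-174.79, -0.11], [-173.66, 173.66]. Speed limits (degrees/s): [136.94, 136.94, 172.46, 180, 180, 180].

### API

Orientations are given as [roll, pitch, yaw] about the fixed x, y, z axes, in that order (R = Rz(yaw) Ry(pitch) Rx(roll)).
In Python, from plant import ctrl gives the robot as it stands. The module is installed in compiled form; this text tells all that it offers.
- The arm moves only by the tool send_rows, never from a script. Its argument "plan" is a list that holds one entry, the list of rows, each a list of 6 numbers: the shift along the tool's x, y, z in a scale on which 1.0 is 75 cm, then the turn, a rotation vector about the tool's x, y, z in parts of the range, where 1.0 means 360 degrees. A call has 1 to 8 rows; each row is the pose to reach, as a shift and turn from the pose commanded when the call began, along the tool's axes at that moment; what a row does not reach only later rows make up. A row lasts 1/12 s, in which the tool goes at most 41.7 mm and 7.16 degrees, less where a joint would pass 70% of its speed; a pose out of reach is approached as far as the arm can. A call with a gripper value outside its range is refused whole. "fingers" is the opening, from 0 (shut) to 1 (fully open), set as the call begins (left out, the last holds). The fingers move at their own pace and stop on an object; the grip force is fixed at half the most. Time passes only in rows, so rows that repeat a pose let the fingers close. It gives the time, the measured TCP pose, the force, the opening and the grip force at its end, in the units of the state.
- ctrl.get_obs(): the state, without advancing time (a new reading comes with each control period).
- ctrl.snapshot(name): name is "scene" or "side" or "wrist"; returns a dict with "img" (384x512x3 uint8, red, green, blue), "K" (3x3 intrinsics, pixels), "pose" (4x4, takes a point from camera to world coordinates). Camera axes: x right, y down, z forward; pixel columns grow to the right and rows downward; lengths in m; the calibration is good to about 2 mm. A picture is of the moment at which its call begins. There is no depth.
- ctrl.close_job(): hands the job in; it is judged then, once.
The state is a dict: "clock": time; "joint_pos": joint angles; "qvel": joint speeds; "tau": joint torques, N m; "tool_pos": TCP position; "orientation": TCP orientation; "force": force on the tool from outside, world axes, zero at the start; "moment": the same for the moment, N m; "opening": finger opening in m; "gripper_force": force on a finger pad.
Only numpy, scipy, OpenCV 4.12 (cv2) and the standard library are available. Lean on these libraries where they do the work, as an engineer would, in place of code of your own. Each camera call takes 0.05 s, during which the arm holds its last target. There are 200 camera calls.

### The job

Swing the lid of the small clamshell press down onto its base, take the steel pin out of its stand and push it down through the hole in the lid into the hole of the base. The lid rests slightly ajar on its springy gasket, so push down on the pin until its collar squeezes the lid fully shut, and finish like that: still gripping the pin by its head and pressing down, not letting go. Do not knock over or push aside the dropper bottle, bench timer, roll of labels or glass dish.

Things in the scene. Friction and masses are not known exactly. Their poses are not given: they have to be found in the camera images.
- press: Clamshell press, fixed to the worktop. Aluminium base block 140 x 96 mm, 36 mm high, with a black gasket pad on top; a steel lid is hinged on its far edge. Origin: centre of the base's underside; z up; x runs from the hole end (-x, nearer the robot) to the hinge end (+x); y along the hinge.
- hinge_axis (a point): Point on the hinge axis, at the middle of its length: 62 mm along +x and 38 mm above the press origin. The axis is along the press's y.
- press_hinge (a joint): Swing of the lid hinge, rad: 0 = lid down on the gasket, up to 1.5 = nearly upright; starts between 0.75 and 1.15. The hinge is stiff (friction 0.35 N m, about 3 N at the lid's free end): the lid stays where it is left. The lid's total angle from flat is this plus press_gasket.
- press_gasket (a joint): Extra angle, rad, by which the springy gasket holds the lid open: 0.05 = not squeezed (with the hinge at 0 the lid is then about 6 mm ajar at its hole), 0 = lid squeezed fully shut, flat. It needs about 8 N downward at the lid's hole to shut fully, and springs back when released.
- lid_hole (a point): Centre of the 15 mm round through hole in the lid, at its upper face, 118 mm from the hinge axis; 48 mm above the worktop when the lid is fully shut. The lid is a flat steel plate 90 mm wide (y), 10 mm thick, reaching from 7 to 136 mm from the hinge axis (its free end overhangs the base by 5 mm); shut, its underside is level with the axis.
- base_hole (a point): Centre of the mouth of the round hole in the base's top face (36 mm above the worktop), 56 mm from the press origin along -x. Diameter 15 mm, right through the base. In line with the lid's hole when the lid is down. Axes as the press.
- stand: Pin stand, fixed: grey plastic block 52 x 52 mm, 50 mm high, with a 15 mm vertical through hole at its centre in which the pin stands. Origin: centre of its underside.
- pin: Steel pin, upright in the stand, 80 mm long, about 90 g. Origin: centre of its lower tip; z along the pin towards its head. Shank 12 mm in diameter with a tapered tip, from 0 to 42 mm; collar 28 mm in diameter from 42 to 48 mm, which rests on the stand's top; round dark head to grip, 18 mm in diameter, from 48 to 80 mm.
- pin_tip (a point): Centre of the pin's lower tip (the pin's origin).
- dropper: Small amber dropper bottle, 37 mm in diameter, 102 mm high, loose bystander. Origin: centre of its underside.
- timer: Bench timer with slanted face, 51 x 62 x 57 mm, loose bystander. Origin: centre of its underside.
- tape: Roll of labels lying flat, 68 mm in diameter, 20 mm high, loose bystander. Origin: centre of its underside.
- dish: Petri dish, 66 mm in diameter, 16 mm high, loose bystander. Origin: centre of its underside.

How it is judged:
By the outcome, as a careful person would: the job done as asked, in the order asked, and still so for the second after the job is handed in, while the arm keeps its last pose, push and grip.
It also fails if it takes over 48 s, if anything falls off the work surface, if the arm or the gripper's body presses on something with over 40 N, if the wrist force passes 120 N, or if a joint passes its speed limit or range.

## Working session

There is one attempt and no reset: what is moved stays moved. The work goes in short steps, Python scripts to look and compute and a tool call to move; the robot and the scene stay as the last step left them, time stands still between calls to the robot, and variables do not carry over. Pictures are saved under pics/ and viewed, at most 10 in all, crops included, and the job is handed in when it is done.

Besides the shell and the picture viewer there is one more tool, called after "Emit:" as a command line: name --argument value ..., lists and objects as JSON in quotes. send_rows: Moves the arm, as the interface text tells. Its arguments: {"type":"object","properties":{"plan":{"type":"array","items":{"type":"array","items":{"type":"array","items":{"type":"number"}}}},"fingers":{"type":"number"}},"required":["plan"]}

```bash
mkdir -p pics; cat > h.py <<'E'
import numpy as np, cv2
from plant import ctrl
from scipy.spatial.transform import Rotation as R
def snap(n,f=None):
    s=ctrl.snapshot(n)
    if f: cv2.imwrite('pics/'+f,cv2.cvtColor(s['img'],cv2.COLOR_RGB2BGR))
    return s
def ray(s,u,v):
    d=s['pose'][:3,:3]@np.linalg.inv(s['K'])@[u,v,1]; return s['pose'][:3,3],d/np.linalg.norm(d)
def onz(s,u,v,z):
    o,d=ray(s,u,v); return o+d*(z-o[2])/d[2]
def two(a,pa,b,pb):
    o1,d1=ray(a,*pa);o2,d2=ray(b,*pb)
    t=np.linalg.lstsq(np.c_[d1,-d2],o2-o1,rcond=None)[0]
    p,q=o1+t[0]*d1,o2+t[1]*d2
    return (p+q)/2,np.linalg.norm(p-q)
def proj(s,P):
    c=np.linalg.inv(s['pose'])@np.r_[P,1]; p=s['K']@c[:3]; return p[:2]/p[2]
def rel(P):
    o=ctrl.get_obs(); Rm=R.from_euler('xyz',o['orientation'],degrees=True).as_matrix()
    return Rm.T@(np.array(P)-o['tool_pos'])*100
E
python3 - <<'E'
from h import *
a=snap('scene');b=snap('side');w=snap('wrist')
im=np.hstack([a['img'],b['img']])[:,:,::-1]
for n,s in zip(('s0','d0','w0'),(a,b,w)):
    cv2.imwrite(f'pics/{n}.png',cv2.resize(s['img'][:,:,::-1],(800,600)))
    print(n,s['pose'].round(3).tolist(),s['K'][0,0])
o=ctrl.get_obs();print(o)
E
```

```text
s0 [[0.852, -0.39, 0.348, 0.097], [-0.523, -0.64, 0.563, -0.633], [0.003, -0.662, -0.75, 0.919], [0.0, 0.0, 0.0, 1.0]] 409.3725249134812
d0 [[0.967, -0.175, 0.183, 0.283], [-0.253, -0.624, 0.739, -0.866], [-0.015, -0.762, -0.648, 0.817], [0.0, 0.0, 0.0, 1.0]] 361.06717343482325
w0 [[-0.276, -0.924, -0.265, 0.257], [-0.961, 0.265, 0.075, 0.629], [0.001, 0.276, -0.961, 0.385], [0.0, 0.0, 0.0, 1.0]] 314.23145953321466
{'clock': 0.15, 'joint_pos': array([ 9.04759903e+01,  2.05823786e+01,  6.45536512e-01, -1.34863645e-02,
       -7.01355262e+01, -1.65059268e+01]), 'qvel': array([-0.03471847, -0.13228726,  0.1267461 ,  0.03110365,  0.0332134 ,
        0.01436409]), 'tau': array([-9.31417380e-04, -5.83280718e+01,  2.93289471e+01,  7.00127542e+00,
        8.75408063e-03, -1.08624090e-04]), 'tool_pos': array([0.18633625, 0.64838823, 0.22583513]), 'orientation': array([ 1.79927011e+02, -8.40538116e-03, -1.60345218e+01]), 'force': array([-0.60320118, -0.62050139,  0.07508001]), 'moment': array([-0.03222304, -0.05977356, -0.02071024]), 'gripper_force': 0.0, 'opening': 0.08736114968247093}
```

View pics/s0.png

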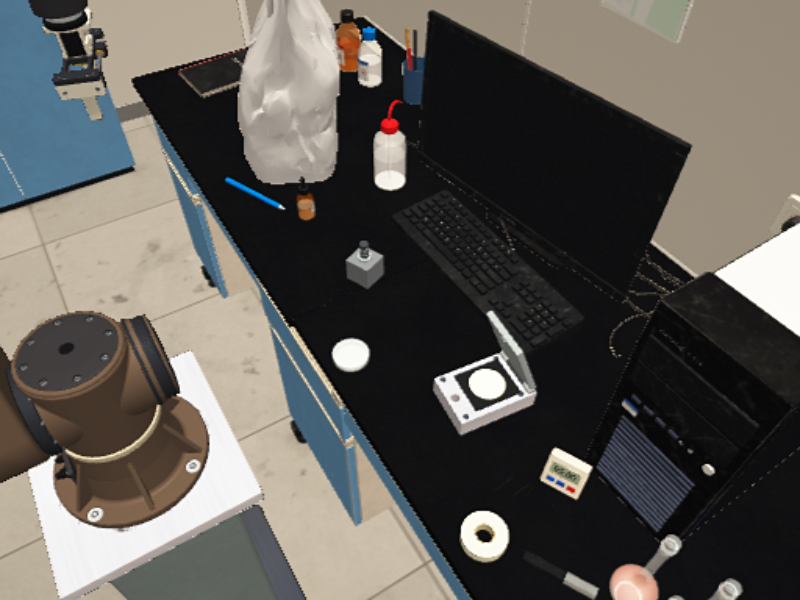

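View pics/d0.png

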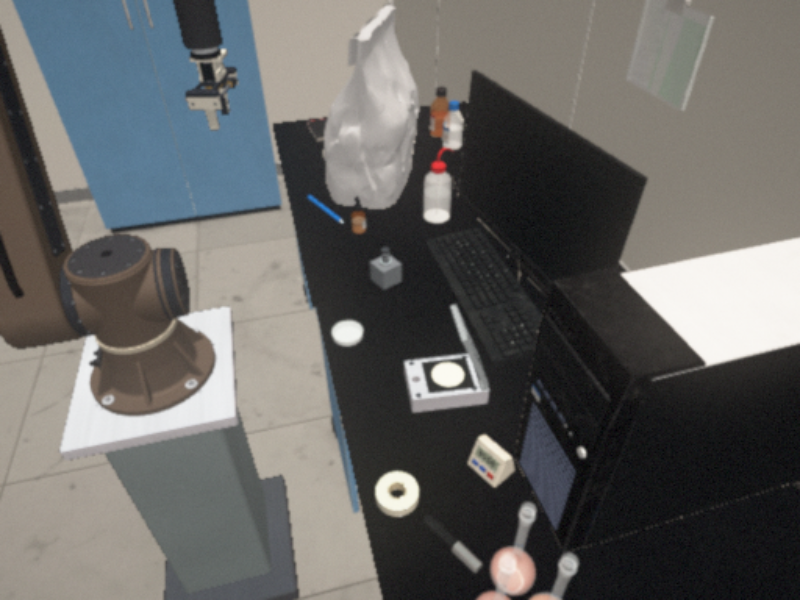

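The scene view shows the press at about (485,390) with the lid open to the right at (515,350), the stand and pin at (365,262), the dish at (350,355), the timer at (566,473), the tape at (484,535) and the dropper at (306,202). The side view shows the same layout. Next I'll crop both views around the press and stand.

```bash
python3 - <<'E'
from h import *
a=snap('scene');b=snap('side')
S=1.5625
def crop(s,x,y,w,h,k): return cv2.resize(s['img'][y:y+h,x:x+w,::-1],None,fx=k,fy=k,interpolation=cv2.INTER_CUBIC)
# scene press: 270..350,195..285 ; stand 215..255,150..190
A=np.hstack([crop(a,270,195,80,85,5),crop(b,250,190,80,85,5)])
B=np.hstack([crop(a,214,148,40,40,4),crop(b,228,152,40,40,4)])
B=cv2.copyMakeBorder(B,0,0,0,800-B.shape[1],cv2.BORDER_CONSTANT)
cv2.imwrite('pics/c1.png',np.vstack([A,B]))
for n,pa,pb,z in [('stand top',(365,252),(386,264),.05),('pin head top',(364,243),(385,250),.08),('dish',(350,355),(347,333),.01),('timer',(566,473),(491,460),.03),('tape',(484,536),(397,494),.01),('dropper',(306,215),(359,230),.01),('basehole',(454,398),(418,379),.036),('disc',(487,384),(447,375),.038)]:
    pa=np.array(pa)/S;pb=np.array(pb)/S
    print(n,onz(a,*pa,z).round(3),onz(b,*pb,z).round(3),two(a,pa,b,pb)[0].round(3))
E
```

```text
stand top [0.519 0.165 0.05 ] [0.51  0.145 0.05 ] [0.52  0.175 0.033]
pin head top [0.515 0.16  0.08 ] [0.511 0.158 0.08 ] [0.512 0.157 0.082]
dish [ 0.386 -0.012  0.01 ] [ 0.386 -0.013  0.01 ] [ 0.387 -0.009  0.006]
timer [ 0.55  -0.388  0.03 ] [ 0.552 -0.39   0.03 ] [ 0.554 -0.386  0.024]
tape [ 0.394 -0.396  0.01 ] [ 0.393 -0.397  0.01 ] [ 0.394 -0.396  0.009]
dropper [0.486 0.368 0.01 ] [0.489 0.361 0.01 ] [ 0.494  0.387 -0.007]
basehole [ 0.48  -0.194  0.036] [ 0.486 -0.197  0.036] [ 0.488 -0.186  0.022]
disc [ 0.542 -0.201  0.038] [ 0.54  -0.203  0.038] [ 0.541 -0.201  0.037]
```

View pics/c1.png

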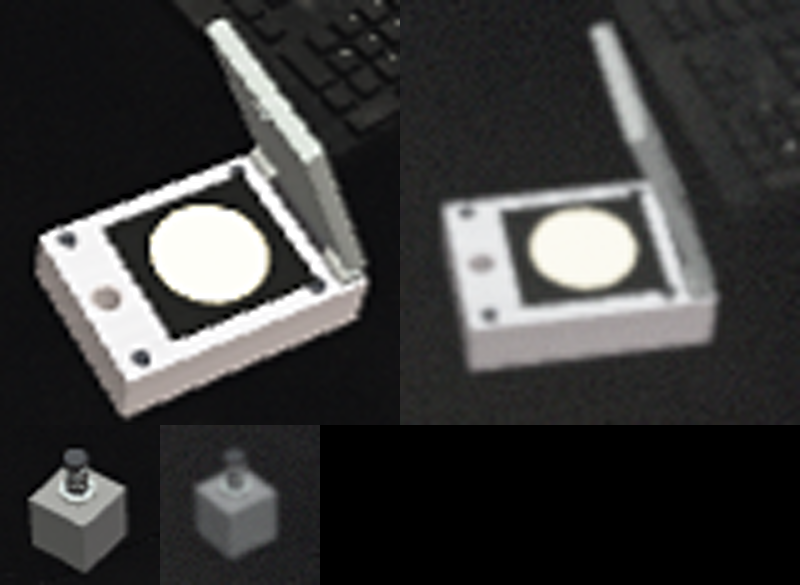

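```bash
python3 - <<'E'
from h import *
a=snap('scene');b=snap('side')
A=lambda x,y:(x/5+270-.4,y/5+195-.4); B=lambda x,y:((x-400)/5+250-.4,y/5+190-.4)
for n,pa,pb,z in [('hole',(106,297),(481,262),.036),('cL',(40,240),(443,203),.036),('cF',(128,381),(468,333),.036),('cR',(366,287),(715,298),.036),('disc',(210,253),(582,248),.038)]:
    print(n,onz(a,*A(*pa),z).round(4),onz(b,*B(*pb),z).round(4),two(a,A(*pa),b,B(*pb))[0].round(4))
for n,pa,pb in [('lidL',(208,28),(592,28)),('lidR',(320,155),(638,138)),('lidLo',(228,20),(608,24))]:
    r=two(a,A(*pa),b,B(*pb));print(n,r[0].round(4),r[1].round(4))
A=lambda x,y:(x/4+214-.4,(y-425)/4+148-.4); B=lambda x,y:((x-160)/4+228-.4,(y-425)/4+152-.4)
for n,pa,pb,z in [('head',(76,457),(235,452),.08),('sL',(29,499),(193,490),.05),('sR',(127,487),(277,491),.05),('sF',(82,526),(232,511),.05)]:
    print(n,onz(a,*A(*pa),z).round(4),onz(b,*B(*pb),z).round(4),two(a,A(*pa),b,B(*pb))[0].round(4))
E
```

```text
hole [ 0.4821 -0.1927  0.036 ] [ 0.4818 -0.1934  0.036 ] [ 0.4822 -0.1924  0.0351]
cL [ 0.4729 -0.1459  0.036 ] [ 0.4729 -0.1424  0.036 ] [ 0.4707 -0.1492  0.0427]
cF [ 0.4632 -0.2386  0.036 ] [ 0.4604 -0.2418  0.036 ] [ 0.4623 -0.2389  0.0341]
cR [ 0.5993 -0.2571  0.036 ] [ 0.6012 -0.2543  0.036 ] [ 0.5987 -0.2578  0.0393]
disc [ 0.5426 -0.1996  0.038 ] [ 0.5405 -0.2002  0.038 ] [ 0.5407 -0.2012  0.04  ]
lidL [ 0.5547 -0.1581  0.1679] 0.0005
lidR [ 0.5491 -0.2491  0.1715] 0.0025
lidLo [ 0.5624 -0.1627  0.1731] 0.0012
head [0.5138 0.1605 0.08  ] [0.5135 0.1676 0.08  ] [0.5091 0.1505 0.0914]
sL [0.4757 0.1672 0.05  ] [0.4726 0.1624 0.05  ] [0.4749 0.1677 0.0476]
sR [0.5454 0.14   0.05  ] [0.5446 0.1405 0.05  ] [0.544  0.1378 0.0523]
sF [0.4957 0.1218 0.05  ] [0.4989 0.1228 0.05  ] [0.4988 0.1262 0.0462]
```

```bash
python3 - <<'E'
from h import *
a=snap('scene');b=snap('side');S=1.5625
for n,pa,pb in [('monTR',(690,148),(645,178)),('monTL',(430,12),(472,72)),('monBR',(640,278),(612,268)),('bagtop',(270,0),(385,8)),('pcTL',(708,275),(560,275)),('bottletop',(389,122),(439,165))]:
    r=two(a,np.array(pa)/S,b,np.array(pb)/S);print(n,r[0].round(3),r[1].round(3))
for n,p in [('bag',(290,184)),('bagL',(245,175)),('bottle',(390,188)),('pcbot',(590,460))]: print(n,onz(a,p[0]/S,p[1]/S,0).round(3))
E
```

```text
monTR [ 0.839 -0.208  0.398] 0.001
monTL [0.761 0.33  0.396] 0.004
monBR [ 0.757 -0.27   0.265] 0.053
bagtop [0.527 0.375 0.495] 0.117
pcTL [ 0.591 -0.421  0.442] 0.036
bottletop [0.717 0.403 0.142] 0.002
bag [0.507 0.495 0.   ]
bagL [0.432 0.58  0.   ]
bottle [0.696 0.364 0.   ]
pcbot [ 0.613 -0.383  0.   ]
```

The rows are not in the units I measure in: shifts go in shares of 75 cm and turns go in shares of 360 degrees. I convert before sending: 25.3 cm / 75 = 0.3373, 8.7 cm / 75 = 0.116, 56 degrees / 360 = 0.1556.

Emit:
send_rows --plan '[[[0.008,0.0507,-0.0053,0,0,0.0194],[0.0173,0.1,-0.0107,0,0,0.0389],[0.0253,0.1507,-0.016,0,0,0.0583],[0.0333,0.2013,-0.0213,0,0,0.0778],[0.0427,0.252,-0.0267,0,0,0.0972],[0.0507,0.3013,-0.0307,0,0,0.1167],[0.0827,0.32,-0.0307,0,0,0.1361],[0.116,0.3373,-0.0307,0,0,0.1556]]]' --fingers 0

```text
clock: 1.12
tool_pos: [0.1997, 0.38, 0.2506]
orientation: [-180.0, 0.2, -72.2]
force: [0.5, 1.0, 0.3]
opening: 0.0399
gripper_force: 0.0
```

```bash
python3 - <<'E'
from h import *
o=ctrl.get_obs();print(o['tool_pos'],o['orientation'],o['joint_pos'].round(1))
for P in [(.3,.3,.25),(.4,.18,.25),(.43,.1,.25),(.45,0,.25)]: print(P,rel(P).round(1))
a=snap('scene');S=1.5625
for z in (.3,.4): print(onz(a,708/S,275/S,z).round(3),onz(a,655/S,300/S,z).round(3))
E
```

```text
[0.19973387 0.37999688 0.25059885] [-1.79951806e+02  1.58229721e-01 -7.22257693e+01] [ 88.8  -4.6 -26.1  -0.  -68.4 -71. ]
(0.3, 0.3, 0.25) [10.7 -7.1  0. ]
(0.4, 0.18, 0.25) [ 25.2 -13.    0. ]
(0.43, 0.1, 0.25) [ 33.7 -13.4  -0. ]
(0.45, 0, 0.25) [ 43.8 -12.2  -0.1]
[ 0.77  -0.343  0.3  ] [ 0.675 -0.338  0.3  ]
[ 0.661 -0.39   0.4  ] [ 0.582 -0.386  0.4  ]
```

Scaled: 27.5 cm / 75 = 0.3667, 23.5 cm / 75 = 0.3133, 56 degrees / 360 = 0.1556.

Emit:
send_rows --plan '[[[0.0427,-0.0267,0,0,0,0.0194],[0.0853,-0.0547,0,0,0,0.0389],[0.128,-0.0827,0,0,0,0.0583],[0.1733,-0.1067,0,0,0,0.0778],[0.22,-0.1267,0,0,0,0.0972],[0.2667,-0.144,0,0,0,0.1167],[0.3133,-0.16,0,0,0,0.1361],[0.3667,-0.1707,0,0,0,0.1556]]]'

```text
clock: 1.83
tool_pos: [0.4079, 0.1583, 0.2499]
orientation: [-180.0, 0.1, -128.3]
force: [1.1, 0.6, 0.4]
opening: 0.0005
gripper_force: 0.0
```

```bash
python3 - <<'E'
from h import *
o=ctrl.get_obs();print(o['tool_pos'],o['orientation'],o['joint_pos'].round(1))
for P in [(.45,.03,.25),(.52,-.08,.25),(.63,-.2,.25)]: print(P,rel(P).round(1))
E
```

```text
[0.40794196 0.15830045 0.24990521] [-1.79986406e+02  6.21501112e-02 -1.28343454e+02] [ 47.2  -3.6 -25.3   0.  -68.3 -85.6]
(0.45, 0.03, 0.25) [  7.5 -11.3  -0. ]
(0.52, -0.08, 0.25) [ 11.7 -23.6  -0. ]
(0.63, -0.2, 0.25) [ 14.3 -39.6  -0. ]
```

Scaled: -23.6 cm / 75 = -0.3147, 11.7 cm / 75 = 0.156, 56 degrees / 360 = 0.1556.

Emit:
send_rows --plan '[[[0.0253,-0.0373,0,0,0,0.0194],[0.0507,-0.0747,0,0,0,0.0389],[0.076,-0.1133,0,0,0,0.0583],[0.1,-0.1507,0,0,0,0.0778],[0.1147,-0.192,0,0,0,0.0972],[0.1293,-0.2333,0,0,0,0.1167],[0.144,-0.2747,0,0,0,0.1361],[0.156,-0.3147,0,0,0,0.1556]]]'

```text
clock: 2.5
tool_pos: [0.5212, -0.08, 0.2498]
orientation: [180.0, 0.0, 175.6]
force: [0.8, 1.7, 0.3]
opening: 0.0006
gripper_force: 0.0
```

```bash
python3 - <<'E'
from h import *
o=ctrl.get_obs();print(o['tool_pos'],o['orientation'],o['joint_pos'].round(1))
for P in [(.56,-.11,.25),(.632,-.208,.25)]: print(P,rel(P).round(1))
E
```

```text
[ 0.52118475 -0.08001822  0.24983761] [1.79990945e+02 3.73203734e-02 1.75607461e+02] [  12.6    5.7  -15.8    0.   -68.5 -107. ]
(0.56, -0.11, 0.25) [-4.1 -2.7 -0. ]
(0.632, -0.208, 0.25) [-12.  -11.9  -0. ]
```

Scaled: -12 cm / 75 = -0.16, -11.9 cm / 75 = -0.1587, 2 degrees / 360 = 0.0056.

Emit:
send_rows --plan '[[[-0.04,-0.04,0,0,0,0.0056],[-0.08,-0.08,0,0,0,0.0056],[-0.12,-0.12,0,0,0,0.0056],[-0.16,-0.1587,0,0,0,0.0056],[-0.16,-0.1587,0,0,0,0.0056],[-0.16,-0.1587,0.0533,0,0,0.0056],[-0.16,-0.1587,0.1067,0,0,0.0056],[-0.16,-0.1587,0.16,0,0,0.0056]]]'

```text
clock: 3.17
tool_pos: [0.6322, -0.2057, 0.1285]
orientation: [180.0, 0.1, 173.9]
force: [0.6, 0.1, -1.0]
opening: 0.0003
gripper_force: 0.0
```

```bash
python3 - <<'E'
from h import *
a=snap('scene');b=snap('side')
o=ctrl.get_obs();print(o['tool_pos'],o['orientation'],o['force'])
c=lambda s,x,y:cv2.resize(s['img'][y:y+150,x:x+100,::-1],None,fx=4,fy=4)
cv2.imwrite('pics/c2.png',np.hstack([c(a,270,140),c(b,250,130)]))
E
```

```text
[ 0.6272893  -0.20456947  0.12240202] [179.94714282  -0.69894483 173.88894599] [-1.99414846  0.37668617 -0.64419763]
```

View pics/c2.png

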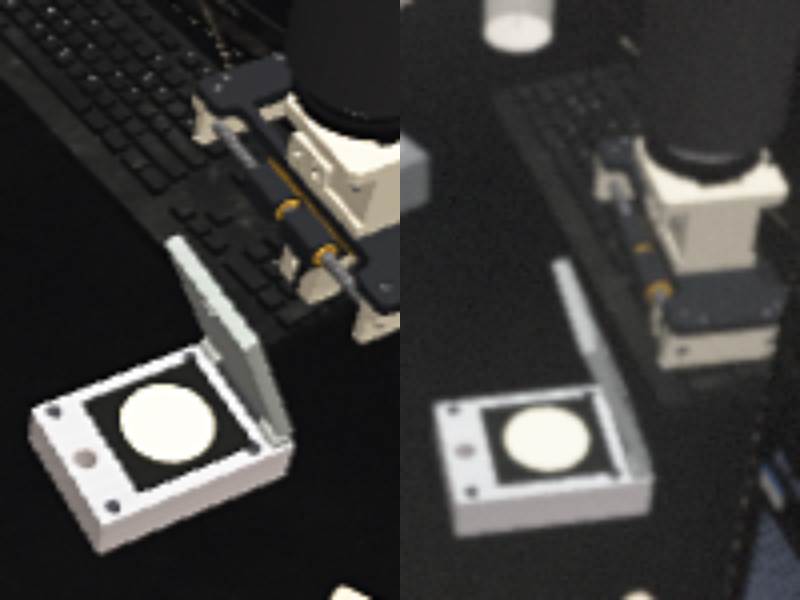

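The scene and side crops show the gripper standing behind the lid, at about (330,250) in the left crop, with the lid untouched. Now I'll sweep the lid down.

Scaled: 7.6 cm / 75 = 0.1013, 6.9 cm / 75 = 0.092.

Emit:
send_rows --plan '[[[0.0267,0,0,0,0,0],[0.0427,0,0.0027,0,0,0],[0.0533,0,0.004,0,0,0],[0.0613,0,0.0053,0,0,0],[0.0707,0,0.0067,0,0,0],[0.0813,0,0.0093,0,0,0],[0.092,0,0.0133,0,0,0],[0.1013,0,0.0187,0,0,0]]]'

```text
clock: 3.93
tool_pos: [0.5567, -0.1972, 0.1162]
orientation: [-180.0, 0.1, 174.0]
force: [3.6, -0.3, 0.3]
opening: 0.0007
gripper_force: 1.6
```

Scaled: 5.1 cm / 75 = 0.068, 4.4 cm / 75 = 0.0587.

Emit:
send_rows --plan '[[[0.0107,0,0.0053,0,0,0],[0.02,0,0.012,0,0,0],[0.028,0,0.0187,0,0,0],[0.036,0,0.0267,0,0,0],[0.044,0,0.036,0,0,0],[0.0507,0,0.0453,0,0,0],[0.0547,0,0.056,0,0,0],[0.0587,0,0.068,0,0,0]]]'

```text
clock: 4.6
tool_pos: [0.5114, -0.1926, 0.0637]
orientation: [-180.0, -0.1, 174.0]
force: [1.6, 0.2, 3.0]
opening: 0.0009
gripper_force: 1.3
```

Emit:
send_rows --plan '[[[0.0013,0,0.0053,0,0,0],[0.0013,0,0.0107,0,0,0],[0.0027,0,0.0147,0,0,0],[0.0027,0,0.0173,0,0,0],[0.0027,0,0.02,0,0,0],[0.0027,0,0.0213,0,0,0],[0.0027,0,0.0213,0,0,0]]]'

```text
clock: 5.18
tool_pos: [0.5095, -0.1925, 0.0485]
orientation: [-180.0, -0.1, 174.0]
force: [-4.2, 0.4, 7.6]
opening: 0.0006
gripper_force: 4.1
```

Emit:
send_rows --plan '[[[0,0,0.0013,0,0,0],[0,0,0.0013,0,0,0],[0,0,-0.0013,0,0,0],[0,0,-0.004,0,0,0],[0,0,-0.008,0,0,0],[0,0,-0.02,0,0,0],[0,0,-0.0667,0,0,0],[0,0,-0.12,0,0,0]]]'

```text
clock: 5.85
tool_pos: [0.509, -0.1923, 0.1379]
orientation: [-180.0, -0.3, 174.0]
force: [1.9, -0.5, 0.3]
opening: 0.0006
gripper_force: 0.0
```

```bash
python3 - <<'E'
from h import *
o=ctrl.get_obs();print(o['tool_pos'],o['orientation'])
for P in [(.52,-.08,.20),(.45,.03,.20),(.50,.12,.22),(.51,.154,.22)]: print(P,rel(P).round(1))
E
```

```text
[ 0.50904562 -0.19225876  0.13792807] [-179.99310489   -0.28198649  173.95589029]
(0.52, -0.08, 0.2) [ 0.1 11.3 -6.2]
(0.45, 0.03, 0.2) [ 8.2 21.5 -6.2]
(0.5, 0.12, 0.22) [ 4.2 31.  -8.2]
(0.51, 0.154, 0.22) [ 3.6 34.4 -8.2]
```

Scaled: -8.2 cm / 75 = -0.1093, -4 cm / 75 = -0.0533.

Emit:
send_rows --plan '[[[0,0,-0.0533,0,0,0],[0,0,-0.1093,0,0,0],[0,0,-0.1093,0,0,0],[0,0,-0.1093,0,0,0]]]' --fingers 0.6

```text
clock: 6.18
tool_pos: [0.5124, -0.1926, 0.2245]
orientation: [180.0, 0.4, 174.0]
force: [-0.9, -0.1, -1.5]
opening: 0.0212
gripper_force: 0.0
```

```bash
python3 - <<'E'
from h import *
w=snap('wrist');a=snap('scene');o=ctrl.get_obs();print(o['tool_pos'],o['orientation'])
print(proj(w,(.482,-.193,.05)),proj(a,(.482,-.193,.05)))
c=lambda s,p,r,k:cv2.resize(s['img'][max(0,int(p[1])-r):int(p[1])+r,max(0,int(p[0])-r):int(p[0])+r,::-1],(400,400))
p=proj(a,(.52,-.19,.05))
np.savez('w1.npz',img=w['img'],K=w['K'],pose=w['pose'])
cv2.imwrite('pics/c3.png',np.hstack([cv2.resize(w['img'][:,:,::-1],(533,400)),c(a,p,45,4)[:, :267]]))
E
```

```text
[ 0.51040832 -0.19228623  0.22083017] [1.79974005e+02 3.86730176e-02 1.73958180e+02]
[248.05981375 146.56356332] [291.24216116 251.04138701]
```

View pics/c3.png

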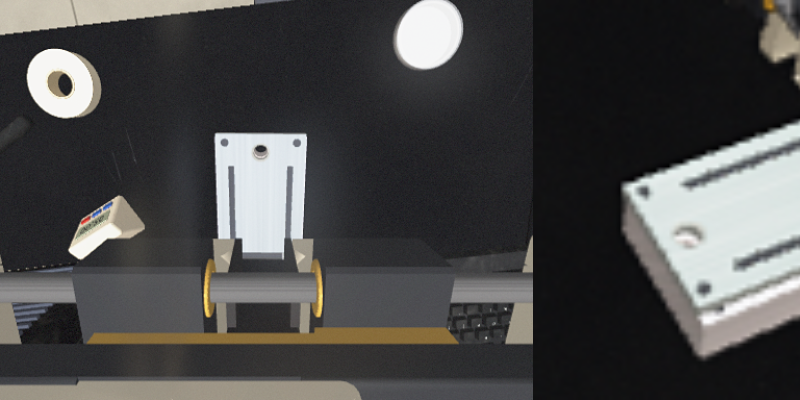

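The lid is down. In the wrist view its hole is at about (260,152) of the 533-wide picture, close to the predicted (258,153). Next I'll measure the hole centroid and get the move to the pin.

```bash
python3 - <<'E'
from h import *
w=dict(np.load('w1.npz'));a=snap('scene');b=snap('side')
g=cv2.cvtColor(w['img'],cv2.COLOR_RGB2GRAY)
x0,y0=238,136;c=g[y0:y0+21,x0:x0+24]
print(c[:,::1][2:19])
m=(c<170).astype(np.uint8)
n,_,st,ce=cv2.connectedComponentsWithStats(m)
for i in range(1,n):
    if st[i][4]>15: print(st[i],ce[i]+[x0,y0],onz(w,*(ce[i]+[x0,y0]),.054).round(4))
for P in [(.46,-.06,.22),(.44,.02,.22),(.50,.12,.20),(.51,.154,.20)]: print(P,rel(P).round(1))
E
```

```text
[[233 236 234 233 231 229 228 232 225 222 221 225 222 224 223 221 228 230
  229 228 228 231 233 232]
 [234 234 235 232 231 229 221 218 215 153 154 125 127 125 143 196 226 224
  226 230 232 233 233 231]
 [234 235 233 234 231 226 211 213 154  69  73  28  35  36  60 105 146 195
  222 226 231 233 234 233]
 [234 234 234 234 228 215 206 122  68  35  39  40  46  37  39  36  56 122
  225 220 233 233 233 232]
 [233 236 235 231 218 207 167  74  33  41  38  46  45  46  48  47  35  67
  188 222 228 233 234 231]
 [234 236 235 231 213 205 137 106  35  38  45  52  45  45  49  47  45  71
  160 222 221 234 233 230]
 [233 234 234 230 213 216 131 133  79  38  37  44  43  39  42  39  53 110
  154 219 222 231 234 232]
 [234 235 234 226 211 203 156 141 134  99  54  41  42  43  50  87 132 135
  150 219 221 229 234 232]
 [233 235 233 225 208 172 188 136 146 144 138 131 107 131 131 136 144 144
  164 197 223 229 233 233]
 [233 234 234 223 210 164 187 161 141 143 143 147 140 147 145 144 144 143
  188 181 222 229 233 233]
 [235 233 235 226 213 196 164 213 160 143 146 145 143 145 145 142 143 183
  192 197 222 232 236 232]
 [232 236 234 232 212 209 162 204 229 161 143 145 147 140 141 185 206 190
  165 218 223 234 234 231]
 [234 235 234 234 218 209 197 159 191 216 228 213 215 190 229 232 192 136
  190 221 224 234 234 231]
 [234 235 235 233 229 214 211 194 147 161 190 205 205 193 203 161 158 186
  218 222 231 233 232 233]
 [234 235 235 234 231 227 210 213 203 171 144 140 138 142 156 162 205 219
  218 227 231 233 233 231]
 [234 233 234 233 229 230 227 216 215 209 205 202 205 207 207 213 221 222
  229 229 231 233 234 232]
 [235 236 236 233 231 229 232 230 223 219 218 220 218 222 219 218 226 230
  230 230 231 235 234 233]]
[  5   3  14  14 131] [249.8778626  144.80152672] [ 0.4798 -0.1908  0.054 ]
(0.46, -0.06, 0.22) [ 6.4 12.6 -0. ]
(0.44, 0.02, 0.22) [ 9.2 20.4 -0. ]
(0.5, 0.12, 0.2) [ 4.3 31.   2. ]
(0.51, 0.154, 0.2) [ 3.6 34.4  2. ]
```

Scaled: 31.5 cm / 75 = 0.42, -3.4 cm / 75 = -0.0453.

Emit:
send_rows --plan '[[[0.0013,0.0533,-0.0133,0,0,0],[0.0027,0.1067,-0.0267,0,0,0],[0.004,0.16,-0.0453,0,0,0],[0.0053,0.2133,-0.0453,0,0,0],[0.0067,0.2667,-0.0453,0,0,0],[0.008,0.32,-0.0453,0,0,0],[0.0093,0.3733,-0.0453,0,0,0],[0.0107,0.42,-0.0453,0,0,0]]]'

```text
clock: 7.05
tool_pos: [0.5351, 0.1239, 0.2534]
orientation: [-179.9, -0.1, 174.0]
force: [0.6, 0.0, 0.2]
opening: 0.0525
gripper_force: 0.0
```

Scaled: 3.2 cm / 75 = 0.0427, 2 cm / 75 = 0.0267.

Emit:
send_rows --plan '[[[0.0013,0.0267,0,0,0,0],[0.0013,0.0427,0,0,0,0],[0.0013,0.0427,0,0,0,0],[0.0013,0.0427,0,0,0,0],[0.0013,0.0427,0,0,0,0],[0.0013,0.0427,0,0,0,0]]]'

```text
clock: 7.55
tool_pos: [0.538, 0.1524, 0.2543]
orientation: [-180.0, -0.0, 173.9]
force: [-0.5, 0.5, -0.3]
opening: 0.0524
gripper_force: 0.0
```

```bash
python3 - <<'E'
from h import *
w=snap('wrist');o=ctrl.get_obs();print(o['tool_pos'],o['orientation'],o['opening'])
p=proj(w,(.51,.154,.088));print(p)
np.savez('w2.npz',img=w['img'],K=w['K'],pose=w['pose'])
x,y=int(p[0])-40,max(0,int(p[1])-40)
print(x,y)
cv2.imwrite('pics/c4.png',cv2.resize(w['img'][y:y+80,x:x+80,::-1],(560,560),interpolation=cv2.INTER_CUBIC))
E
```

```text
[0.53808117 0.152465   0.25454951] [-1.79992180e+02 -5.17593028e-03  1.73892699e+02] 0.052789775769870664
[250.2321612  150.98577448]
210 110
```

View pics/c4.png

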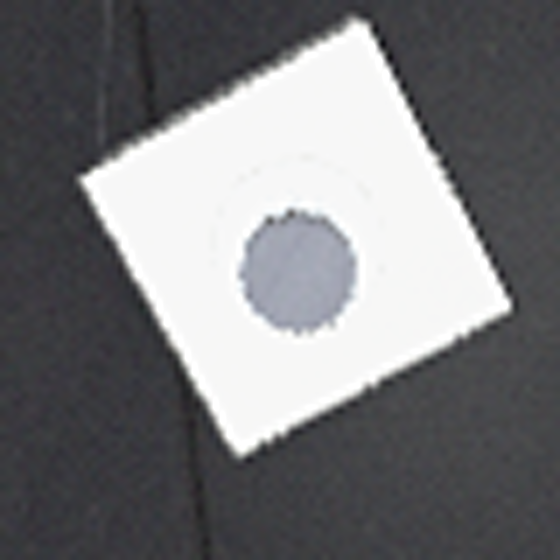

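The pin head is seen from above at crop (298,270), which is full-image (252.2,148.1). The stand's corners average to crop (298,240).

```bash
python3 - <<'E'
from h import *
w=dict(np.load('w2.npz'));v=dict(np.load('w1.npz'))
p=onz(w,252.2,148.1,.088);print('pin',p,'stand',onz(w,252.2,143.9,.05),'hole',onz(v,250,145.8,.054))
T=lambda P,z:print(rel((P[0],P[1],z)).round(2))
T(p,.16);T(p,.06)
E
```

```text
pin [0.50724463 0.15634535 0.088     ] stand [0.50756028 0.15627553 0.05      ] hole [ 0.48087542 -0.19078794  0.054     ]
[3.11 0.06 9.46]
[ 3.11  0.06 19.46]
```

Scaled: 19.3 cm / 75 = 0.2573, 1.5 cm / 75 = 0.02.

Emit:
send_rows --plan '[[[0.02,0,0,0,0,0],[0.0413,0.0013,0.0133,0,0,0],[0.0413,0.0013,0.0667,0,0,0],[0.0413,0.0013,0.12,0,0,0],[0.0413,0.0013,0.16,0,0,0],[0.0413,0.0013,0.2,0,0,0],[0.0413,0.0013,0.2333,0,0,0],[0.0413,0.0013,0.2573,0,0,0]]]'

```text
clock: 8.27
tool_pos: [0.5065, 0.1563, 0.0595]
orientation: [-179.9, -0.1, 173.9]
force: [0.2, 0.2, -0.1]
opening: 0.0525
gripper_force: 0.0
```

Emit:
send_rows --plan '[[[0,0,0,0,0,0],[0,0,0,0,0,0],[0,0,0,0,0,0],[0,0,0,0,0,0],[0,0,0,0,0,0],[0,0,0,0,0,0],[0,0,0,0,0,0],[0,0,0,0,0,0]]]' --fingers 0

```text
clock: 8.93
tool_pos: [0.5078, 0.1574, 0.0627]
orientation: [-180.0, 0.1, 174.0]
force: [0.4, -5.3, 7.1]
opening: 0.0175
gripper_force: 30.0
```

Scaled: -14 cm / 75 = -0.1867, -11 cm / 75 = -0.1467.

Emit:
send_rows --plan '[[[0,0,-0.004,0,0,0],[0,0,-0.0133,0,0,0],[0,0,-0.0333,0,0,0],[0,0,-0.06,0,0,0],[0,0,-0.1,0,0,0],[0,0,-0.1467,0,0,0],[0,0,-0.1867,0,0,0],[0,0,-0.1867,0,0,0]]]'

```text
clock: 9.6
tool_pos: [0.5105, 0.1597, 0.2089]
orientation: [179.6, 0.5, 174.0]
force: [1.3, 0.8, 0.0]
opening: 0.0171
gripper_force: 30.0
```

```bash
python3 - <<'E'
from h import *
a=snap('scene');b=snap('side');w=snap('wrist');o=ctrl.get_obs();print(o['tool_pos'],o['orientation'],o['opening'],o['gripper_force'],o['force'])
t=o['tool_pos'];P=t-[0,0,.03]
c=lambda s:cv2.resize(s['img'][int(proj(s,P)[1])-35:int(proj(s,P)[1])+35,int(proj(s,P)[0])-35:int(proj(s,P)[0])+35,::-1],(400,400),interpolation=cv2.INTER_CUBIC)
for s in (a,b): print(proj(s,P).astype(int)-35)
cv2.imwrite('pics/c5.png',np.hstack([c(a),c(b)]))
print(rel((.4806,-.1908,.2)))
E
```

```text
[0.50715147 0.1582187  0.20205906] [1.79909042e+02 3.33674891e-02 1.73965391e+02] 0.017490410911497802 29.97222125530243 [ 0.55663813  1.53334247 -1.25444384]
[194  97]
[209 102]
[ -1.02865073 -34.98788143   0.150962  ]
```

View pics/c5.png

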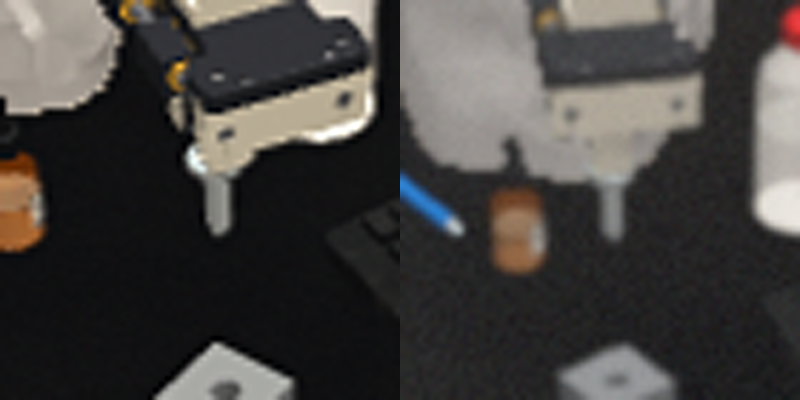

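The pin hangs upright in the gripper. Its tip is at scene crop (221,236) and side crop (614,240).

```bash
python3 - <<'E'
from h import *
a=snap('scene');b=snap('side');o=ctrl.get_obs();t=o['tool_pos']
pa=(232.3,137.9);pb=(246.1,143.6)
r=two(a,pa,b,pb);print(t,r, onz(a,*pa,t[2]-.0515),onz(b,*pb,t[2]-.0515))
E
```

```text
[0.50667849 0.1576882  0.20073257] (array([0.51321142, 0.15775518, 0.14930347]), np.float64(0.0032933258166499262)) [0.51498606 0.15941386 0.14923257] [0.51171876 0.15573237 0.14923257]
```

Scaled: -31 cm / 75 = -0.4133, -27 cm / 75 = -0.36.

Emit:
send_rows --plan '[[[-0.0013,-0.04,0,0,0,0],[-0.0027,-0.0933,0,0,0,0],[-0.004,-0.1467,0,0,0,0],[-0.0053,-0.2,0,0,0,0],[-0.0067,-0.2533,0,0,0,0],[-0.008,-0.3067,0,0,0,0],[-0.0093,-0.36,0,0,0,0],[-0.0107,-0.4133,0,0,0,0]]]'

```text
clock: 10.52
tool_pos: [0.4816, -0.153, 0.2006]
orientation: [-180.0, -0.1, 174.0]
force: [1.2, 0.0, -0.5]
opening: 0.0172
gripper_force: 30.0
```

Scaled: 7 cm / 75 = 0.0933, 6 cm / 75 = 0.08.

Emit:
send_rows --plan '[[[-0.0013,-0.0333,0,0,0,0],[-0.0013,-0.0533,0.0133,0,0,0],[-0.0013,-0.0533,0.0533,0,0,0],[-0.0013,-0.0533,0.08,0,0,0],[-0.0013,-0.0533,0.0933,0,0,0],[-0.0013,-0.0533,0.0933,0,0,0],[-0.0013,-0.0533,0.0933,0,0,0]]]'

```text
clock: 11.1
tool_pos: [0.4794, -0.1911, 0.1312]
orientation: [-180.0, -0.1, 174.0]
force: [0.9, -0.5, -0.2]
opening: 0.0176
gripper_force: 30.0
```

```bash
python3 - <<'E'
from h import *
a=snap('scene');b=snap('side');w=snap('wrist');o=ctrl.get_obs();print(o['tool_pos'],o['orientation'],o['force'])
P=o['tool_pos']-[0,0,.06]
k=400/60
def c(s,r=30):
    p=proj(s,P).astype(int); print(p-r); return cv2.resize(s['img'][p[1]-r:p[1]+r,p[0]-r:p[0]+r,::-1],(400,400),interpolation=cv2.INTER_CUBIC)
np.savez('k3.npz',a=a['img'],b=b['img'])
cv2.imwrite('pics/c6.png',np.hstack([c(a),c(b)]))
p=proj(w,P);print(p)
cv2.imwrite('pics/w6.png',w['img'][:,:,::-1])
E
```

```text
[ 0.48055517 -0.190988    0.13279696] [-1.79993586e+02  1.14197945e-01  1.74018853e+02] [ 0.19523417  0.65324475 -0.88862195]
[260 215]
[235 202]
[251.26805812 209.90916903]
```

View pics/c6.png

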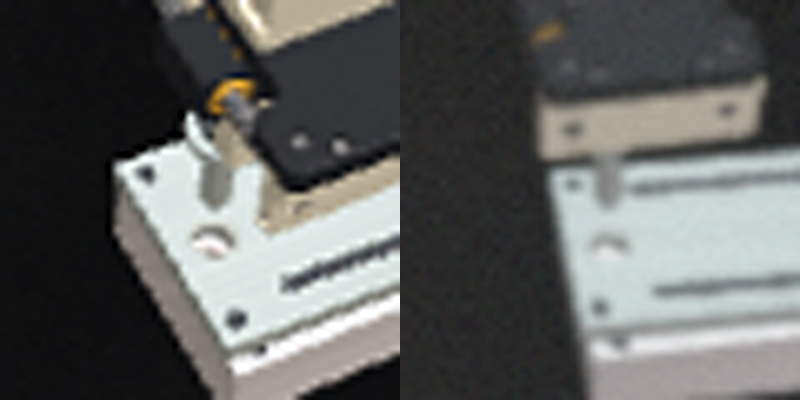

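The tip is at scene crop (216,203) with the hole at (211,241). In the side crop the tip is at (609,204) and the hole at (609,248).

```bash
python3 - <<'E'
from h import *
a=snap('scene');b=snap('side');k=400/60;o=ctrl.get_obs();t=o['tool_pos'];print(t)
A=lambda x,y:(x/k+260-.43,y/k+215-.43);B=lambda x,y:((x-400)/k+235-.43,y/k+202-.43)
zt=t[2]-.0515
for n,pa,pb,z in[('tip',(216,203),(609,204),zt),('hole',(211,241),(609,247),.0535)]:
    print(n,onz(a,*A(*pa),z).round(4),onz(b,*B(*pb),z).round(4),two(a,A(*pa),b,B(*pb))[0].round(4))
for d in (.015,.03): print('coll', [ (proj(s,two(a,A(216,203),b,B(609,204))[0]+[0,0,d])) for s in (a,b)], A(219,160),B(608,160))
E
```

```text
[ 0.48031481 -0.1909891   0.13266604]
tip [ 0.4799 -0.1953  0.0812] [ 0.4807 -0.1973  0.0812] [ 0.4821 -0.1927  0.0762]
hole [ 0.481  -0.194   0.0535] [ 0.4812 -0.1962  0.0535] [ 0.4827 -0.1917  0.0487]
coll [array([292.41172176, 241.55062826]), array([265.96670878, 228.42623614])] (292.42, 238.57) (265.77, 225.57)
coll [array([292.87230989, 237.98476906]), array([266.00340928, 224.62285907])] (292.42, 238.57) (265.77, 225.57)
```

View pics/w6.png

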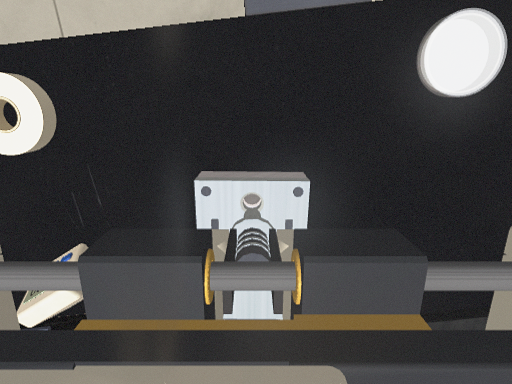

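The wrist view shows the tip at (252,210) in line with the hole at (252,201). The alignment is within about 1 mm, so I'll descend slowly.

Scaled: 3.2 cm / 75 = 0.0427, 2.9 cm / 75 = 0.0387.

Emit:
send_rows --plan '[[[0,0,0.0133,0,0,0],[0,0,0.0267,0,0,0],[0,0,0.0347,0,0,0],[0,0,0.0387,0,0,0],[0,0,0.0427,0,0,0],[0,0,0.0427,0,0,0]]]'

```text
clock: 11.85
tool_pos: [0.4793, -0.1912, 0.0988]
orientation: [-180.0, -0.1, 174.0]
force: [0.9, -0.4, -0.6]
opening: 0.0172
gripper_force: 30.0
```

Scaled: 2.2 cm / 75 = 0.0293, 1.8 cm / 75 = 0.024.

Emit:
send_rows --plan '[[[0,0,0.0067,0,0,0],[0,0,0.0133,0,0,0],[0,0,0.0187,0,0,0],[0,0,0.024,0,0,0],[0,0,0.0293,0,0,0],[0,0,0.0293,0,0,0]]]'

```text
clock: 12.35
tool_pos: [0.4793, -0.1911, 0.0767]
orientation: [180.0, -0.0, 174.0]
force: [0.9, -0.2, -1.6]
opening: 0.0172
gripper_force: 30.0
```

Scaled: 1.8 cm / 75 = 0.024, 1.6 cm / 75 = 0.0213.

Emit:
send_rows --plan '[[[0,0,0.0053,0,0,0],[0,0,0.0107,0,0,0],[0,0,0.0147,0,0,0],[0,0,0.0187,0,0,0],[0,0,0.0213,0,0,0],[0,0,0.024,0,0,0],[0,0,0.024,0,0,0]]]'

```text
clock: 12.93
tool_pos: [0.4793, -0.1913, 0.0596]
orientation: [-180.0, -0.0, 174.0]
force: [-3.8, 0.9, 7.5]
opening: 0.017
gripper_force: 30.0
```

Scaled: 0.2 cm / 75 = 0.0027, 0.1 cm / 75 = 0.0013.

Emit:
send_rows --plan '[[[0,0,0.0013,0,0,0],[0,0,0.0027,0,0,0],[0,0,0.0027,0,0,0],[0,0,0.0027,0,0,0]]]'

```text
clock: 13.27
tool_pos: [0.4791, -0.1913, 0.0581]
orientation: [-180.0, -0.0, 174.0]
force: [-4.0, 0.6, 9.4]
opening: 0.0172
gripper_force: 30.0
```

Scaled: 0.1 cm / 75 = 0.0013.

Emit:
send_rows --plan '[[[0,0,0.0013,0,0,0],[0,0,0.0013,0,0,0],[0,0,0.0013,0,0,0],[0,0,0.0013,0,0,0]]]'

```text
clock: 13.6
tool_pos: [0.4791, -0.1914, 0.0573]
orientation: [-180.0, -0.0, 174.0]
force: [-5.3, 0.7, 11.7]
opening: 0.0173
gripper_force: 30.0
```

Scaled: 0.2 cm / 75 = 0.0027, 0.1 cm / 75 = 0.0013.

Emit:
send_rows --plan '[[[0,0,0.0013,0,0,0],[0,0,0.0027,0,0,0],[0,0,0.0027,0,0,0],[0,0,0.0027,0,0,0]]]'

```text
clock: 13.93
tool_pos: [0.4791, -0.1915, 0.0558]
orientation: [-180.0, -0.0, 174.0]
force: [-6.8, 1.2, 16.4]
opening: 0.017
gripper_force: 30.0
```

```bash
python3 - <<'E'
from h import *
a=snap('scene');b=snap('side');o=ctrl.get_obs();print(o['tool_pos'],o['force'],o['opening'])
P=np.array([.51,-.2,.05])
def c(s,r=40):
    p=proj(s,P).astype(int); print(p-r); return cv2.resize(s['img'][p[1]-r:p[1]+r,p[0]-r:p[0]+r,::-1],(400,400),interpolation=cv2.INTER_CUBIC)
cv2.imwrite('pics/c7.png',np.hstack([c(a),c(b)]))
E
```

```text
[ 0.47900206 -0.19146225  0.05572811] [-6.28684979  0.59072966 17.33388443] 0.017175444361656137
[261 208]
[235 198]
```

View pics/c7.png

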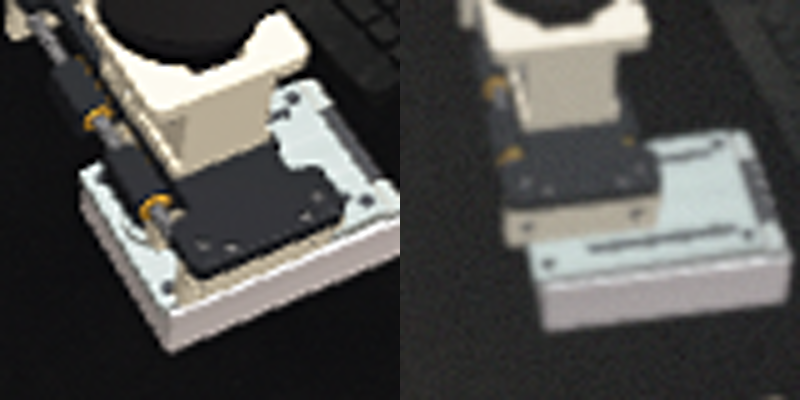

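The scene and side crops show the lid flat on the base, with the gap line at the front corner (170,310) closed. The force is 17 N. I'll press 1 mm further and hold.

Scaled: 0.1 cm / 75 = 0.0013.

Emit:
send_rows --plan '[[[0,0,0.0013,0,0,0],[0,0,0.0013,0,0,0],[0,0,0.0013,0,0,0],[0,0,0.0013,0,0,0],[0,0,0.0013,0,0,0],[0,0,0.0013,0,0,0],[0,0,0.0013,0,0,0],[0,0,0.0013,0,0,0]]]'

```text
clock: 14.7
tool_pos: [0.479, -0.1915, 0.055]
orientation: [-180.0, -0.0, 174.0]
force: [-7.8, 1.2, 20.6]
opening: 0.017
gripper_force: 30.0
```

```bash
python3 -c "
from h import *
o=ctrl.get_obs();print(o['tool_pos'],o['force'],o['gripper_force']);print(ctrl.close_job())"
```

```text
[ 0.47900156 -0.1915035   0.05499415] [-7.81822678  1.224966   20.57122602] 30.00797152519226
the job is handed in; nothing more can be done
None
```

The job is handed in: the lid is down, the pin is through the lid into the base hole, and the gripper still holds its head, pressing down with about 20 N (about 8 N needed). No verdict came back; the last pictures look fully shut, and I saw no bystander touched.

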